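Close up the jar rack and lock its sliding stop

ROBOT

A 7-joint arm with a two-finger parallel gripper is mounted at the origin on the work surface. World frame = base frame: x ahead of the robot, y to its left, z up, the work surface at z = 0. Lengths are in m, angles in rad, forces in N, time in s.
With the tool pointing down it reaches from about 0.4 to 0.85 m from the base axis. Payload 6.9 kg.
Tool frame: the origin (TCP) lies at the very end of the fingers, on their centre line; the grasp point (between the pads) lies 19 mm behind it; z points along the fingers, y is the line along which they close (so a half turn about z gives the same grasp; the last joint's range is limited). The gripper opens to 85 mm and grips with 20 to 120 N. Pads are 22 mm wide; open, the fingers measure 114 mm over their backs; the gripper's body (76 mm by 85 mm) begins 54 mm behind the grasp point. The pads swing forward as they close: fully open they stand 13 mm farther back than shut.
Start: joints at [1.232, 0.507, -0.238, 1.5, 0.126, 1.149, -0.155], TCP at [0.268, -0.564, 0.231] pointing down, gripper open.
Joint ranges: [-3.08, 3.08], [-0.24, 2.05], [-1.43, 1.35], [0, 2.5], [-1.52, 4.66], [0.17, 1.96], [-2.89, 2.89]. Speed limits (rad/s): [2.39, 2.39, 3.14, 3.14, 3.14, 3.14, 3.14].

INTERFACE

Orientations are given as a 3x3 rotation matrix whose columns are the frame's x, y, z axes.
In Python, from plant import * gives the robot as it stands.
- The arm moves only by the tool play_rows, never from a script. Its argument "targets" is one flat list of numbers, 6 for each row, row after row: the shift along the tool's x, y, z as a fraction of full scale, then the turn, a rotation vector about the tool's x, y, z as a fraction of full scale. A call has exactly 5 rows; each row is the pose to reach, as a shift and turn from the pose commanded when the call began, along the tool's axes at that moment; what a row does not reach only later rows make up. Full scale, the value 1, is 500 mm for a shift and pi/2 rad for a turn. A row lasts 1/12 s, in which the tool goes at most 41.7 mm and 7.16 degrees, less where a joint would pass 70% of its speed; a pose out of reach is approached as far as the arm can. A call with a number of a shift or a turn outside -1 to 1 is refused whole. A call with a gripper value outside its range is refused whole. "grip" is the opening, from 0 (shut) to 1 (fully open), set as the call begins (left out, the last holds). The fingers move at their own pace and stop on an object; the grip force is fixed at half the most. Time passes only in rows, so rows that repeat a pose let the fingers close, or fill a call up. It gives the time, the measured TCP pose, the force, the opening and the grip force at its end, in the units of the state.
- observe(): the state, without advancing time (a new reading comes with each control period).
- capture(name): name is "side" or "top"; returns a dict with "image" (480x640x3 uint8, red, green, blue), "mtx" (3x3 intrinsics, pixels), "R" (3x3) and "t" (3): a world point X has camera coordinates R X + t. Camera axes: x right, y down, z forward; pixel columns grow to the right and rows downward; lengths in m; the calibration is good to about 2 mm. A picture is of the moment at which its call begins. There is no depth.
- finish_job(): hands the job in; it is judged then, once.
The state is a dict: "clock": time; "joint_pos": joint angles; "qd": joint speeds; "joint_efforts": joint torques, N m; "tcp_pos": TCP position; "eef_rot": TCP orientation; "wrist_force": force on the tool from outside, world axes, zero at the start; "torque": the same for the moment, N m; "finger_gap": finger opening in m; "finger_force": force on a finger pad.
Only numpy, scipy, OpenCV 4.12 (cv2) and the standard library are available. Lean on these libraries where they do the work, as an engineer would, in place of code of your own. Each camera call takes 0.05 s, during which the arm holds its last target. There are 200 camera calls.

TASK

The seasoning jars stand loosely in their rack and its sliding stop is unclamped: slide the stop along the rail until it has pushed the jars together into one tight row against the wooden end, all still standing, then turn the red wing knob clockwise until it is firmly tight, so that the stop is locked there. Leave the bowl, the mug and the spatula where they are.

Things in the scene. Friction and masses are not known exactly. Their poses are not given: they have to be found in the camera images.
- rack: Jar rack fixed to the counter, 440 mm long along its y; origin on the counter, mid lane. A rail (30 mm square, at x = -56 mm, robot's side) and a thin fence 30 mm high bound the lane (x -41 to +39 mm), where three jars stand on the counter. A fixed wooden end plate, 75 mm high, closes it: inner face at y = -200 mm. The sliding stop is on the jars' +y side.
- stop_face (a point): Middle of the sliding stop's jar-side face, 40 mm above the counter; axes as the rack's. The stop is a wooden paddle (100 mm wide, 12 mm thick) on a grey saddle riding on the rail (84 mm long, 46 mm wide); both tops 58 mm above the counter.
- carriage (a joint): Travel of the sliding stop in m, 0 to 0.16, growing as it moves towards the jars (rack -y). The paddle's face is at rack y = 0.12 minus this value. Unclamped it slides with about 2 N, plus the jars' friction (some 5 N in all).
- knob_grip (a point): Grip point of the red wing knob on the saddle: on its vertical axis, 87 mm above the counter, at rack x = -56 mm, 56 mm behind (rack +y) the paddle's jar-side face. The wing is an upright bar 64 mm long, 16 mm thick, 36 mm high (67 to 103 mm above the counter) on a black disc 38 mm across. Site x runs along the bar, y across it, z up.
- foot: Foot of the clamp screw, hidden in the saddle under the knob and turning with it. Tightening: clockwise from above. The knob starts loose by an unknown amount, between a quarter and a half turn; it turns freely (0.1 N m), stiffens as the foot meets the rail, and then comes to a firm stop, where it is fully tight (0.5 N m and more). It stays where left and does not rise.
- jar_small: Amber jar, yellow lid, 60 mm diameter, 85 mm tall, about 0.28 kg, loose. Origin at the centre of its underside, z up.
- jar_medium: Green jar, black lid, 66 mm diameter, 90 mm tall, about 0.33 kg, loose. Origin at the centre of its underside, z up.
- jar_large: Reddish-brown jar, red lid, 72 mm diameter, 95 mm tall, about 0.38 kg, loose. Origin at the centre of its underside, z up. The order of the jars in the rack varies.
- bowl: White bowl, 116 mm across, 60 mm high, loose bystander beside the rack. Origin at the centre of its underside.
- mug: Blue mug, 80 mm across, 90 mm high, loose bystander beside the rack. Origin at the centre of its underside.
- spatula: Wooden-handled spatula lying on the counter beyond the rack; loose bystander. Origin at its middle.
Not all that is in view belongs to the job. Leave any purple look-alike of the jar_medium alone.

How it is judged:
On the way:
1. with the clamp still loose, the stop has closed the jars up into a tight row (all gaps together under about 5 mm) (value of joint carriage above 0.117 m and contact force between foot and anything else below 5 N), for 0.1 s.
At the end, for the whole second after the job is handed in: The stop holds the three jars in one tight row against the fixed end (stop travel over 116.5 mm: gaps under about 5.5 mm in all), the jars upright within 0.1 rad and at rest in the lane, the clamp foot pressing with over 25 N (within 0.2 rad of the knob's firm stop) (value of joint carriage above 0.1165 m and contact force between foot and anything else above 25 N and velocity of joint carriage below 0.005 m/s and angle between each of jar_small, jar_medium, jar_large's own z axis and vertical below 0.1 rad and z of each of jar_small, jar_medium, jar_large in the frame of rack below 0.01 m and x of jar_small in the frame of rack between -0.03 and 0.03 m and y of each of jar_small, jar_medium, jar_large in the frame of rack above -0.2 m and y of each of jar_small, jar_medium, jar_large in the frame of stop_face below 0 m and x of jar_medium in the frame of rack between -0.03 and 0.03 m and x of jar_large in the frame of rack between -0.03 and 0.03 m and linear speed of each of jar_small, jar_medium, jar_large below 0.01 m/s); the robot touches nothing.
It fails at once if bystanders disturbed (moved over 20 mm) (distance of any of bowl, mug, spatula from where it was at the start of the episode above 0.02 m).
It fails at once if a jar tipped (angle between any of jar_small, jar_medium, jar_large's own z axis and vertical above 0.5 rad).
It also fails if it takes over 64 s, if anything falls off the work surface, if the arm or the gripper's body presses on something with over 40 N, if the wrist force passes 120 N, or if a joint passes its speed limit or range.

## Working session

There is one attempt and no reset: what is moved stays moved. The work goes in short steps, Python scripts to look and compute and a tool call to move; the robot and the scene stay as the last step left them, time stands still between calls to the robot, and variables do not carry over. Pictures are saved under pics/ and viewed, at most 10 in all, crops included, and the job is handed in when it is done.

Besides the shell and the picture viewer there is one more tool, called after "Call:" as name(argument=value, ...) on one line, values as JSON. play_rows: Moves the arm, as the interface text tells. Shift numbers are shares of 500 mm and turn numbers shares of pi/2 rad, none past 1 either way. Its arguments: {"type":"object","properties":{"targets":{"type":"array","items":{"type":"number"}},"grip":{"type":"number"}},"required":["targets"]}

```bash
mkdir -p pics; python3 - <<'E'
from plant import *
import cv2,numpy as np,pickle
d={}
for n in("top","side"):
    c=capture(n);d[n]=c;cv2.imwrite(f"pics/{n}0.png",c["image"][:,:,::-1]);print(n,c["mtx"].tolist(),c["R"].round(4).tolist(),c["t"].round(4).tolist())
pickle.dump(d,open("c0.pkl","wb"))
s=observe();print(s["eef_rot"],s["tcp_pos"],s["clock"])
E
```

```text
top [[499.47520823048706, 0.0, 317.49924463131157], [0.0, 499.47520823048706, 244.7971153384331], [0.0, 0.0, 1.0]] [[-0.0073, -0.9999, -0.0108], [-0.996, 0.0082, -0.0887], [0.0888, 0.0101, -0.996]] [-0.007, 0.5346, 1.0242]
side [[465.32488800492814, 0.0, 327.10828794161716], [0.0, 465.32488800492814, 242.19860054253402], [0.0, 0.0, 1.0]] [[-0.927, -0.3746, -0.0184], [-0.2809, 0.726, -0.6277], [0.2485, -0.5767, -0.7782]] [0.4793, 0.2056, 1.0931]
[[ 9.03100390e-01  4.29428921e-01 -6.98038558e-04]
 [ 4.29429487e-01 -9.03099286e-01  1.41233313e-03]
 [-2.39014314e-05 -1.57523694e-03 -9.99998759e-01]] [ 0.26811811 -0.56408644  0.23051605] 0.1
```

View pics/top0.png

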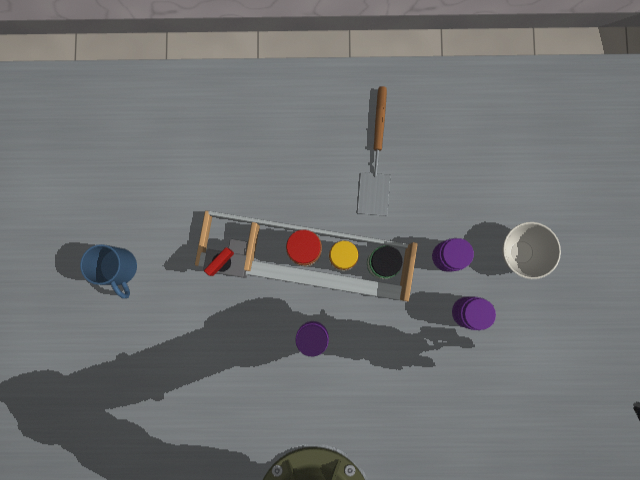

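View pics/side0.png

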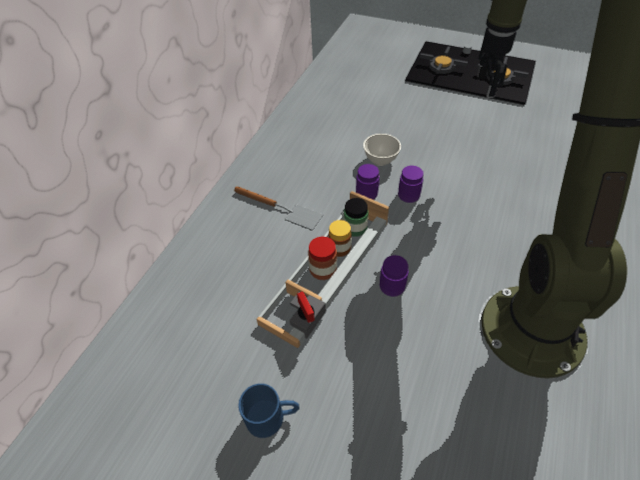

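The top view shows the wooden end at (409,272), then the black, yellow and red lids at (386,261), (344,255) and (304,246). The paddle is at (252,246) and the red wing knob at (219,262); in the side view the knob is at (305,304). Other red things are the red jar lid at top (304,246) / side (322,250). The purple look-alikes are at top (454,254), (474,313) and (312,338). The knob is the thin bar at the left end. Next I'll check it in a close crop.

```bash
python3 - <<'E'
import cv2,numpy as np
a=cv2.imread("pics/top0.png")[200:310,190:290]; b=cv2.imread("pics/side0.png")[265:365,250:350]
a=cv2.resize(a[:100],None,fx=4,fy=4,interpolation=cv2.INTER_CUBIC);b=cv2.resize(b,None,fx=4,fy=4,interpolation=cv2.INTER_CUBIC)
cv2.imwrite("pics/crop.png",np.hstack([a,b]))
E
```

```text
(no output)
```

View pics/crop.png

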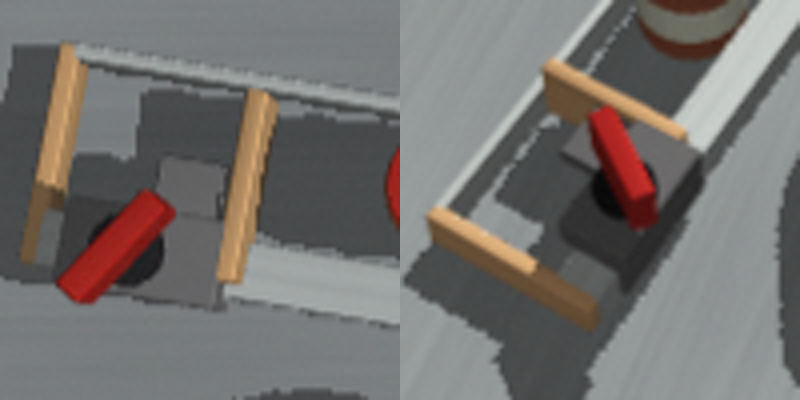

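The crop shows the red bar on its black disc on the saddle. In the top crop its top face runs from (162,200) to (74,292). In the side crop it runs from (600,113) to (645,193). Now I'll triangulate.

```bash
cat > h.py <<'E'
import cv2,numpy as np,pickle
def ray(c,p):
    d=c["R"].T@np.linalg.inv(c["mtx"])@np.array([p[0],p[1],1.]);return -c["R"].T@c["t"],d
def onz(c,p,z):
    o,d=ray(c,p);return o+d*(z-o[2])/d[2]
def tri(c1,p1,c2,p2):
    P=[c["mtx"]@np.c_[c["R"],c["t"]] for c in(c1,c2)]
    X=cv2.triangulatePoints(P[0],P[1],np.array(p1,float),np.array(p2,float))[:,0];return X[:3]/X[3]
def T(u,v):return(190+u/4,200+v/4)
def S(u,v):return(250+(u-400)/4,265+v/4)
E
python3 - <<'E'
from h import *
d=pickle.load(open("c0.pkl","rb"));t,s=d["top"],d["side"]
np.set_printoptions(precision=4,suppress=True)
def yaw(a,b):return np.degrees(np.arctan2(b[1]-a[1],b[0]-a[0]))
A=tri(t,T(162,200),s,S(600,113));B=tri(t,T(74,292),s,S(645,193))
print("knob",A,B,(A+B)/2,np.linalg.norm(A-B),yaw(B,A))
a=onz(t,T(162,200),.103);b=onz(t,T(74,292),.103);print("knob top@.103",(a+b)/2,np.linalg.norm(a-b),yaw(b,a))
a=onz(s,S(600,113),.103);b=onz(s,S(645,193),.103);print("side@.103",(a+b)/2,np.linalg.norm(a-b),yaw(b,a))
# paddle jar-side top edge
P=tri(t,T(272,100),s,S(553,62));Q=tri(t,T(240,280),s,S(685,134));print("paddle",P,Q,np.linalg.norm(P-Q),yaw(Q,P))
a=onz(t,T(272,100),.058);b=onz(t,T(240,280),.058);print("paddle@.058",a,b,np.linalg.norm(a-b),yaw(b,a))
# red mask
for n,c,box in(("top",t,(200,245,290,190)),("side",s,(285,285,325,325))):
    im=c["image"].astype(int);m=(im[...,0]>90)&(im[...,1]<60)&(im[...,2]<60)
    r=np.zeros_like(m)
    if n=="top": r[235:285,198:240]=1
    else: r[285:330,290:318]=1
    ys,xs=np.where(m&r);print(n,cv2.minAreaRect(np.c_[xs,ys].astype(np.float32)))
# lids, fence and rail
for p,z,n in(((304,246),.095,"L"),((344,255),.085,"S"),((386,261),.09,"M"),((312,338),.09,"purple"),((412,245),.075,"endfar"),((405,299),.075,"endnear")):
    print(n,onz(t,p,z))
a=onz(t,(210,213),.03);b=onz(t,(410,244),.03);print("fence",yaw(b,a)-90)
a=onz(t,(253,261),.03);b=onz(t,(378,281),.03);print("rail",yaw(b,a)-90)
E
```

```text
knob [0.5187 0.1584 0.094 ] [0.4734 0.1997 0.0992] [0.496  0.179  0.0966] 0.061509509105476055 -42.381416891989986
knob top@.103 [0.4966 0.1781 0.103 ] 0.061193193537299406 -43.66771037347348
side@.103 [0.4929 0.1823 0.103 ] 0.05810152299758767 -40.939865714887425
paddle [0.5738 0.1105 0.0501] [0.481  0.1268 0.0465] 0.09428686835891992 -9.987727614768286
paddle@.058 [0.573  0.1095 0.058 ] [0.4814 0.1255 0.058 ] 0.09295548437446852 -9.849504792041762
top ((218.83473205566406, 261.3763122558594), (10.578289031982422, 33.239540100097656), 43.15238952636719)
side ((305.0770568847656, 302.69635009765625), (24.6845645904541, 7.125921249389648), 62.241458892822266)
L [0.526  0.0146 0.095 ]
S [ 0.5084 -0.0638  0.085 ]
M [ 0.4957 -0.1456  0.09  ]
purple [0.3478 0.0001 0.09  ]
endfar [ 0.528  -0.1998  0.075 ]
endnear [ 0.4212 -0.1834  0.075 ]
fence -9.356599602356965
rail -9.52076669992421
```

Rack yaw is about -9.5°, the knob is near (0.495, 0.180) with its bar top at about 0.10 (text says 0.103), and the bar lies at -42.5°. The paddle is 55 mm from the knob along rack y (56 expected), and the jars need about 122 mm of travel. All of this fits the description. I'll grip the bar with half-open fingers, drag the stop, then turn.

```bash
cat > g.py <<'E'
import sys,numpy as np
from plant import *
from scipy.spatial.transform import Rotation as Ro
np.set_printoptions(precision=4,suppress=True)
# usage: g.py x y z xaz_deg -> full move in fractions, tool axes
s=observe();R=np.array(s["eef_rot"]);p=np.array(s["tcp_pos"])
print("t",s["clock"],"p",p,"xaz",np.degrees(np.arctan2(R[1,0],R[0,0])),"gap",s["finger_gap"],"q",np.array(s["joint_pos"]),"F",np.array(s["wrist_force"]),"M",np.array(s["torque"]))
if len(sys.argv)>4:
    x,y,z,a=map(float,sys.argv[1:5]);a=np.radians(a)
    G=np.c_[[np.cos(a),np.sin(a),0],[np.sin(a),-np.cos(a),0],[0,0,-1]]
    w=Ro.from_matrix(R.T@G).as_rotvec()/(np.pi/2)
    print("shift",R.T@(np.array([x,y,z])-p)/.5,"turn",w)
E
python3 g.py 0.42 -0.39 0.25 55; 
```

```text
t 0.1 p [ 0.2681 -0.5641  0.2305] xaz 25.431359428520416 gap 0.08556925719934314 q [ 1.2325  0.5083 -0.2375  1.501   0.1257  1.1489 -0.1548] F [-0.3309 -0.2586 -0.2456] M [-0.0377  0.0027 -0.0225]
shift [ 0.4238 -0.1841 -0.0387] turn [-0.001  -0.0002 -0.3285]
```

Call:
play_rows(targets=[0.085,-0.037,-0.008,0,0,-0.066,0.17,-0.074,-0.016,0,0,-0.131,0.254,-0.11,-0.023,0,0,-0.197,0.339,-0.147,-0.031,0,0,-0.263,0.424,-0.184,-0.039,0,0,-0.328], grip=0.5)

```text
clock: 0.52
tcp_pos: [0.4056, -0.4064, 0.2486]
eef_rot: [[0.57, 0.821, -0.001], [0.821, -0.57, 0.0], [-0.0, -0.001, -1.0]]
wrist_force: [0.9, -0.4, 0.9]
finger_gap: 0.0424
finger_force: 0.0
```

```bash
python3 g.py 0.48 -0.19 0.25 85; 
```

```text
t 0.5167 p [ 0.4056 -0.4064  0.2486] xaz 55.22262801705037 gap 0.04243696247518127 q [ 1.0116  0.4285 -0.4072  1.6085  0.1819  1.1429 -0.0455] F [ 0.9453 -0.4439  0.9151] M [-0.0235 -0.0604  0.0193]
shift [ 0.4403 -0.1245 -0.0026] turn [-0.0004 -0.0001 -0.3309]
```

Call:
play_rows(targets=[0.079,-0.026,0,0,0,-0.066,0.158,-0.052,0,0,0,-0.132,0.238,-0.079,0,0,0,-0.2,0.317,-0.105,0,0,0,-0.266,0.396,-0.131,0,0,0,-0.333])

```text
clock: 0.93
tcp_pos: [0.4648, -0.2068, 0.2487]
eef_rot: [[0.084, 0.996, -0.0], [0.996, -0.084, -0.0], [-0.0, -0.0, -1.0]]
wrist_force: [1.3, -0.8, 0.2]
finger_gap: 0.0426
finger_force: 0.0
```

```bash
python3 g.py 0.49 0.005 0.22 115; 
```

```text
t 0.9333 p [ 0.4648 -0.2068  0.2487] xaz 85.19678233619622 gap 0.042618201743322225 q [ 0.7973  0.3463 -0.593   1.769   0.2156  1.0918  0.0478] F [ 1.2506 -0.7953  0.2355] M [ 0.0029 -0.0643  0.0508]
shift [0.4264 0.0148 0.0573] turn [-0.0002  0.     -0.3311]
```

Call:
play_rows(targets=[0.078,-0.003,0.012,0,0,-0.066,0.156,-0.006,0.024,0,0,-0.132,0.234,-0.008,0.036,0,0,-0.2,0.312,-0.011,0.048,0,0,-0.266,0.39,-0.014,0.06,0,0,-0.333])

```text
clock: 1.35
tcp_pos: [0.4747, -0.0122, 0.2185]
eef_rot: [[-0.425, 0.905, -0.0], [0.905, 0.425, -0.0], [-0.0, -0.0, -1.0]]
wrist_force: [0.6, -0.1, -1.5]
finger_gap: 0.0426
finger_force: 0.0
```

```bash
python3 g.py 0.495 0.18 0.16 137.5; 
```

```text
t 1.35 p [ 0.4747 -0.0122  0.2185] xaz 115.16032250987402 gap 0.04262743671623075 q [ 0.5361  0.3518 -0.7665  1.8957  0.2871  1.0065  0.0836] F [ 0.5913 -0.1284 -1.5158] M [-0.0247 -0.0269  0.0027]
shift [0.3307 0.2003 0.1168] turn [-0.0001  0.0001 -0.2482]
```

Call:
play_rows(targets=[0.08,0.05,0.03,0,0,-0.06,0.16,0.1,0.06,0,0,-0.12,0.24,0.15,0.09,0,0,-0.18,0.33,0.2,0.117,0,0,-0.248,0.33,0.2,0.117,0,0,-0.248])

```text
clock: 1.77
tcp_pos: [0.4959, 0.1805, 0.1592]
eef_rot: [[-0.739, 0.674, -0.001], [0.674, 0.739, 0.001], [0.001, -0.0, -1.0]]
wrist_force: [0.5, 0.2, 1.0]
finger_gap: 0.0432
finger_force: 0.0
```

Call:
play_rows(targets=[0,0,0,0,0,0,0,0,0,0,0,0,0,0,0,0,0,0,0,0,0,0,0,0,0,0,0,0,0,0])

```text
clock: 2.18
tcp_pos: [0.4968, 0.1761, 0.1605]
eef_rot: [[-0.732, 0.681, 0.0], [0.681, 0.732, -0.001], [-0.001, -0.0, -1.0]]
wrist_force: [0.1, 0.1, 0.2]
finger_gap: 0.0425
finger_force: 0.0
```

```bash
python3 g.py 0.495 0.18 0.16 137.5; python3 - <<'E'
from h import *
from plant import *
d={}
for n in("top","side"):
    d[n]=capture(n);cv2.imwrite(f"pics/{n}1.png",d[n]["image"][:,:,::-1])
pickle.dump(d,open("c1.pkl","wb"))
a=d["top"]["image"][190:310,150:270,::-1];b=d["side"]["image"][230:350,240:360,::-1]
cv2.imwrite("pics/crop1.png",cv2.resize(np.hstack([a,b]),None,fx=3.33,fy=3.33,interpolation=cv2.INTER_CUBIC))
E
```

```text
t 2.1833 p [0.4968 0.1761 0.1605] xaz 137.04265753606097 gap 0.0425047872154574 q [ 0.1477  0.5216 -0.8118  1.8551  0.4576  0.9619 -0.0464] F [0.0622 0.0937 0.1965] M [-0.0346 -0.0103 -0.0171]
shift [0.008  0.0033 0.0009] turn [-0.0003  0.0005 -0.0051]
```

View pics/crop1.png

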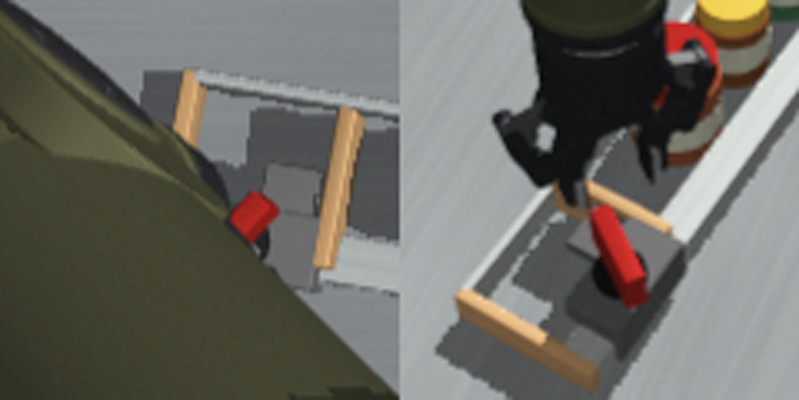

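The crop shows the fingertips straddling the bar: side crop (575,200) and (655,180), with the bar top between them from (600,213) to (630,300). The knob centre is confirmed, so I descend.

Call:
play_rows(targets=[0.008,0.003,0.05,0,0,-0.005,0.008,0.003,0.1,0,0,-0.005,0.008,0.003,0.14,0,0,-0.005,0.008,0.003,0.172,0,0,-0.005,0.008,0.003,0.172,0,0,-0.005])

```text
clock: 2.7
tcp_pos: [0.4933, 0.1799, 0.0718]
eef_rot: [[-0.738, 0.675, -0.004], [0.675, 0.738, -0.002], [0.002, -0.004, -1.0]]
wrist_force: [0.4, 0.1, 0.2]
finger_gap: 0.0427
finger_force: 0.0
```

Call:
play_rows(targets=[0,0,0,0,0,0,0,0,0,0,0,0,0,0,0,0,0,0,0,0,0,0,0,0,0,0,0,0,0,0], grip=0)

```text
clock: 3.12
tcp_pos: [0.4956, 0.182, 0.0756]
eef_rot: [[-0.739, 0.674, 0.003], [0.674, 0.739, 0.001], [-0.001, 0.002, -1.0]]
wrist_force: [1.6, -1.2, 6.5]
finger_gap: 0.0149
finger_force: 60.4
```

```bash
python3 g.py 0.495 0.18 0.073 137.5
```

```text
t 3.1167 p [0.4956 0.182  0.0756] xaz 137.6299257469444 gap 0.014912434458715979 q [ 0.0697  0.6257 -0.7253  1.9512  0.585   0.7822 -0.1602] F [ 1.5942 -1.1709  6.5045] M [-0.1974 -0.1762  0.0332]
shift [-0.0018 -0.0039  0.0051] turn [0.0016 0.0009 0.0014]
```

Gripped (gap 15 mm, 60 N). Now I drag along rack -y.

Call:
play_rows(targets=[-0.011,-0.017,0,0,0,0,-0.022,-0.034,0,0,0,0,-0.033,-0.05,0,0,0,0,-0.043,-0.067,0,0,0,0,-0.054,-0.084,0,0,0,0])

```text
clock: 3.53
tcp_pos: [0.487, 0.1331, 0.0755]
eef_rot: [[-0.739, 0.673, 0.003], [0.673, 0.739, 0.002], [-0.001, 0.003, -1.0]]
wrist_force: [1.2, 2.4, 7.8]
finger_gap: 0.0151
finger_force: 61.4
```

```bash
python3 g.py 0.4793 0.085 0.0745 137.6
```

```text
t 3.5333 p [0.487  0.1331 0.0755] xaz 137.68638177322546 gap 0.015113006714094565 q [ 0.1688  0.6003 -0.7346  2.0104  0.5896  0.7487 -0.0937] F [1.2354 2.392  7.8186] M [ 0.2855 -0.0316  0.062 ]
shift [-0.0533 -0.0815  0.0019] turn [0.002  0.0007 0.001 ]
```

Call:
play_rows(targets=[-0.01,-0.015,0,0,0,0,-0.02,-0.03,0,0,0,0,-0.029,-0.045,0,0,0,0,-0.039,-0.06,0,0,0,0,-0.048,-0.075,0,0,0,0])

```text
clock: 3.95
tcp_pos: [0.4795, 0.0902, 0.0756]
eef_rot: [[-0.74, 0.673, 0.003], [0.673, 0.74, 0.003], [-0.0, 0.004, -1.0]]
wrist_force: [0.7, 5.6, 6.6]
finger_gap: 0.0153
finger_force: 61.2
```

Call:
play_rows(targets=[-0.003,-0.005,0,0,0,0,-0.006,-0.01,0,0,0,0,-0.01,-0.015,0,0,0,0,-0.013,-0.02,0,0,0,0,-0.015,-0.024,0,0,0,0])

```text
clock: 4.37
tcp_pos: [0.4772, 0.077, 0.0756]
eef_rot: [[-0.74, 0.673, 0.004], [0.673, 0.74, 0.004], [-0.0, 0.005, -1.0]]
wrist_force: [0.7, 6.2, 4.3]
finger_gap: 0.0153
finger_force: 61.0
```

```bash
python3 g.py; python3 - <<'E'
from h import *
from plant import *
d={}
for n in("top","side"):
    d[n]=capture(n);cv2.imwrite(f"pics/{n}2.png",d[n]["image"][:,:,::-1])
pickle.dump(d,open("c2.pkl","wb"))
a=d["top"]["image"][200:320,230:430,::-1];b=d["side"]["image"][180:350,240:410,::-1]
cv2.imwrite("pics/crop2.png",np.vstack([cv2.resize(a,(500,300),interpolation=cv2.INTER_CUBIC),cv2.resize(b[:102],(500,300),interpolation=cv2.INTER_CUBIC)]))
E
```

```text
t 4.3667 p [0.4772 0.077  0.0756] xaz 137.73143658411536 gap 0.015290454266880254 q [ 0.2908  0.5771 -0.746   2.065   0.5946  0.7171 -0.0046] F [0.6678 6.2091 4.3118] M [ 1.3937 -0.1526 -0.0571]
```

View pics/crop2.png

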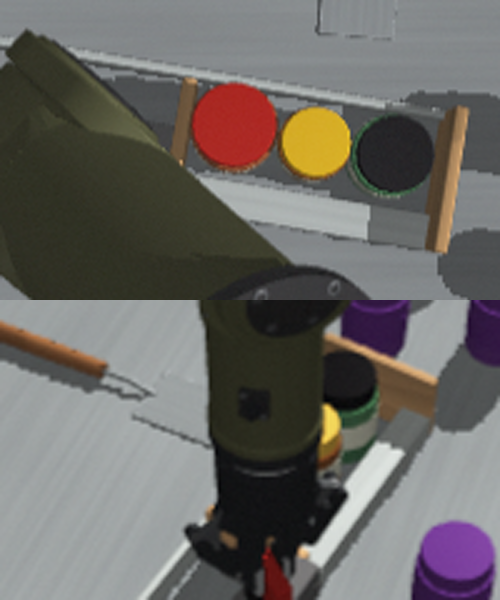

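Three lids stand upright: red (235,127), yellow (316,143) and black (395,153). The paddle (185,120) touches the red jar, and about 15 mm of gaps remain. I'll continue slowly until the force rises.

Call:
play_rows(targets=[-0.002,-0.003,0,0,0,0,-0.004,-0.007,0,0,0,0,-0.006,-0.01,0,0,0,0,-0.009,-0.013,0,0,0,0,-0.011,-0.017,0,0,0,0])

```text
clock: 4.88
tcp_pos: [0.4756, 0.0679, 0.0756]
eef_rot: [[-0.74, 0.672, 0.004], [0.672, 0.74, 0.005], [0.001, 0.006, -1.0]]
wrist_force: [1.5, 16.4, 3.0]
finger_gap: 0.015
finger_force: 60.8
```

Call:
play_rows(targets=[-0.001,-0.002,0,0,0,0,-0.002,-0.003,0,0,0,0,-0.003,-0.005,0,0,0,0,-0.004,-0.006,0,0,0,0,-0.004,-0.006,0,0,0,0])

```text
clock: 5.3
tcp_pos: [0.4756, 0.0678, 0.0756]
eef_rot: [[-0.742, 0.67, 0.005], [0.67, 0.742, 0.01], [0.003, 0.011, -1.0]]
wrist_force: [2.2, 18.2, -0.4]
finger_gap: 0.0146
finger_force: 60.3
```

```bash
python3 g.py
```

```text
t 5.3 p [0.4756 0.0678 0.0756] xaz 137.91608559165027 gap 0.014606988260782952 q [ 0.3186  0.5741 -0.752   2.0745  0.5939  0.7077  0.0183] F [ 2.1641 18.22   -0.4359] M [ 3.569  -0.1565 -0.1163]
```

```bash
python3 - <<'E'
from h import *
from plant import *
d={"top":capture("top")}
a=d["top"]["image"][200:320,280:430,::-1]
cv2.imwrite("pics/crop3.png",cv2.resize(a,None,fx=5,fy=5,interpolation=cv2.INTER_CUBIC)[:600,:750])
E
```

```text
(no output)
```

View pics/crop3.png

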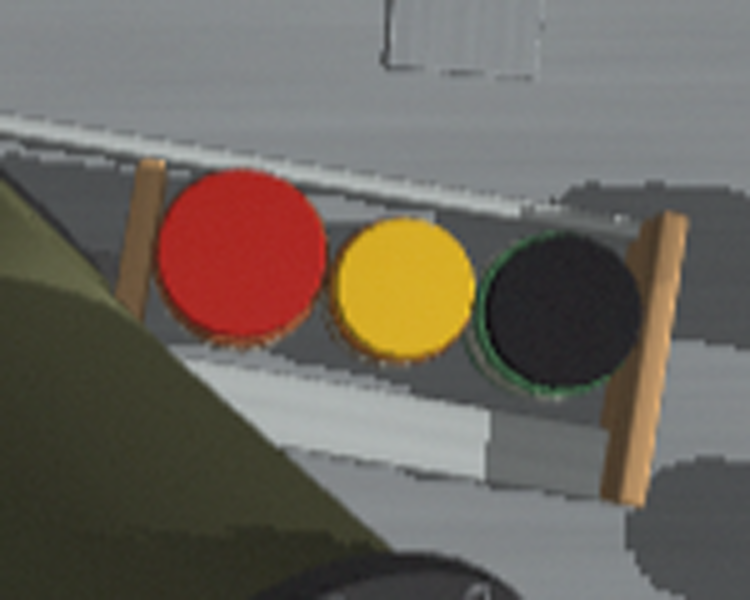

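The paddle, red, yellow and black jars and the end plate are all in contact (lids at (242,253), (404,288), (563,312)), so the row is tight. Now I turn clockwise (+ tool z).

Call:
play_rows(targets=[0,0,0,0,0,0.066,0,0,0,0,0,0.133,0,0,0,0,0,0.2,0,0,0,0,0,0.266,0,0,0,0,0,0.333])

```text
clock: 5.77
tcp_pos: [0.4761, 0.0681, 0.0756]
eef_rot: [[-0.304, 0.953, 0.006], [0.953, 0.304, 0.01], [0.007, 0.009, -1.0]]
wrist_force: [2.7, 19.3, -1.3]
finger_gap: 0.0148
finger_force: 60.2
```

Call:
play_rows(targets=[0,0,0,0,0,0.066,0,0,0,0,0,0.133,0,0,0,0,0,0.2,0,0,0,0,0,0.266,0,0,0,0,0,0.333])

```text
clock: 6.18
tcp_pos: [0.4767, 0.0682, 0.0756]
eef_rot: [[0.212, 0.977, 0.007], [0.977, -0.212, 0.009], [0.011, 0.005, -1.0]]
wrist_force: [4.1, 19.7, -0.5]
finger_gap: 0.015
finger_force: 60.1
```

```bash
python3 g.py
```

```text
t 6.1833 p [0.4767 0.0682 0.0756] xaz 77.74386338369816 gap 0.015020668331413346 q [ 0.1217  0.5124 -0.4466  2.0757  0.3613  0.6178 -0.7844] F [ 4.0679 19.7463 -0.5389] M [ 3.8629 -0.5617  0.0682]
```

Call:
play_rows(targets=[0,0,0,0,0,0.066,0,0,0,0,0,0.133,0,0,0,0,0,0.2,0,0,0,0,0,0.266,0,0,0,0,0,0.333])

```text
clock: 6.6
tcp_pos: [0.4773, 0.0679, 0.0756]
eef_rot: [[0.672, 0.74, 0.008], [0.74, -0.672, 0.009], [0.012, 0.0, -1.0]]
wrist_force: [6.2, 17.9, -1.5]
finger_gap: 0.0147
finger_force: 60.2
```

```bash
python3 g.py
```

```text
t 6.6 p [0.4773 0.0679 0.0756] xaz 47.7658938846567 gap 0.014678416613213409 q [ 0.0166  0.4957 -0.2922  2.0763  0.2366  0.5906 -1.1755] F [ 6.2456 17.8701 -1.5469] M [ 3.8581 -0.8868  0.0915]
```

Call:
play_rows(targets=[0,0,0,0,0,0.05,0,0,0,0,0,0.1,0,0,0,0,0,0.15,0,0,0,0,0,0.2,0,0,0,0,0,0.25])

```text
clock: 7.02
tcp_pos: [0.4776, 0.0676, 0.0756]
eef_rot: [[0.904, 0.428, 0.008], [0.428, -0.904, 0.008], [0.011, -0.004, -1.0]]
wrist_force: [7.3, 17.0, -0.6]
finger_gap: 0.0149
finger_force: 60.4
```

```bash
python3 g.py
```

```text
t 7.0167 p [0.4776 0.0676 0.0756] xaz 25.32351521110202 gap 0.014880151326167502 q [-0.0637  0.4885 -0.176   2.0769  0.1401  0.5772 -1.4651] F [ 7.3033 16.951  -0.5809] M [ 3.7156 -1.0959  0.1284]
```

Call:
play_rows(targets=[0,0,0,0,0,0.05,0,0,0,0,0,0.1,0,0,0,0,0,0.15,0,0,0,0,0,0.2,0,0,0,0,0,0.25])

```text
clock: 7.43
tcp_pos: [0.4777, 0.0671, 0.0757]
eef_rot: [[0.999, 0.049, 0.008], [0.049, -0.999, 0.007], [0.009, -0.007, -1.0]]
wrist_force: [6.7, 14.9, 1.7]
finger_gap: 0.0144
finger_force: 60.7
```

```bash
python3 g.py
```

```text
t 7.4333 p [0.4777 0.0671 0.0757] xaz 2.826650429299172 gap 0.014351441992528009 q [-0.1448  0.4856 -0.0591  2.0776  0.0413  0.5698 -1.7531] F [ 6.731  14.9302  1.7299] M [ 3.518  -1.1898  0.2235]
```

Call:
play_rows(targets=[0,0,0,0,0,0.03,0,0,0,0,0,0.06,0,0,0,0,0,0.09,0,0,0,0,0,0.12,0,0,0,0,0,0.15])

```text
clock: 7.85
tcp_pos: [0.4777, 0.0668, 0.0758]
eef_rot: [[0.983, -0.183, 0.008], [-0.184, -0.983, 0.007], [0.007, -0.008, -1.0]]
wrist_force: [7.1, 15.3, 2.5]
finger_gap: 0.0146
finger_force: 61.0
```

```bash
python3 g.py
```

```text
t 7.85 p [0.4777 0.0668 0.0758] xaz -10.575567309275872 gap 0.014649341204998206 q [-0.1934  0.486   0.0107  2.078  -0.0186  0.5682 -1.9237] F [ 7.1341 15.256   2.5302] M [ 3.2722 -1.1474  0.3106]
```

Call:
play_rows(targets=[0,0,0,0,0,0.03,0,0,0,0,0,0.06,0,0,0,0,0,0.09,0,0,0,0,0,0.12,0,0,0,0,0,0.15])

```text
clock: 8.27
tcp_pos: [0.4774, 0.0668, 0.076]
eef_rot: [[0.917, -0.4, 0.008], [-0.4, -0.917, 0.005], [0.005, -0.008, -1.0]]
wrist_force: [5.7, 13.6, 7.3]
finger_gap: 0.0153
finger_force: 137.8
```

```bash
python3 g.py
```

```text
t 8.2667 p [0.4774 0.0668 0.076 ] xaz -23.55403100151443 gap 0.01531175349196167 q [-0.2427  0.4875  0.0796  2.0787 -0.0757  0.5693 -2.0908] F [ 5.7181 13.5963  7.2888] M [ 2.7324 -0.9265  4.1333]
```

Firm stop reached: the wrist moment jumped to about 4 N m. Now I release and rise.

Call:
play_rows(targets=[0,0,0,0,0,0,0,0,0,0,0,0,0,0,0,0,0,0,0,0,0,0,0,0,0,0,0,0,0,0], grip=0.5)

```text
clock: 8.68
tcp_pos: [0.4736, 0.0604, 0.0742]
eef_rot: [[0.911, -0.412, -0.001], [-0.412, -0.911, -0.0], [-0.0, 0.001, -1.0]]
wrist_force: [-0.5, -0.6, -0.2]
finger_gap: 0.0429
finger_force: 0.0
```

Call:
play_rows(targets=[0,0,-0.02,0,0,0,0,0,-0.06,0,0,0,0,0,-0.12,0,0,0,0,0,-0.19,0,0,0,0,0,-0.26,0,0,0])

```text
clock: 9.1
tcp_pos: [0.4731, 0.0604, 0.2053]
eef_rot: [[0.911, -0.412, -0.002], [-0.412, -0.911, -0.001], [-0.002, 0.001, -1.0]]
wrist_force: [0.4, -0.6, -1.6]
finger_gap: 0.0429
finger_force: 0.0
```

```bash
python3 g.py 0.3 0.25 0.23 -23
```

```text
t 9.1 p [0.4731 0.0604 0.2053] xaz -24.322283172596787 gap 0.04285847630650454 q [-0.2658  0.3057  0.1163  1.9176 -0.0435  0.9226 -2.1238] F [ 0.3936 -0.6194 -1.5841] M [-0.0052 -0.0349 -0.0172]
shift [-0.4717 -0.203  -0.0489] turn [ 0.0008  0.001  -0.0147]
```

Call:
play_rows(targets=[0.05,0.06,-0.02,0,0,0,0.1,0.13,-0.03,0,0,0,0.15,0.2,-0.04,0,0,0,0.2,0.27,-0.05,0,0,0,0.24,0.33,-0.05,0,0,0])

```text
clock: 9.52
tcp_pos: [0.5157, -0.1411, 0.2302]
eef_rot: [[0.912, -0.411, 0.001], [-0.411, -0.912, -0.0], [0.001, -0.0, -1.0]]
wrist_force: [0.8, 0.7, -0.0]
finger_gap: 0.0426
finger_force: 0.0
```

Call:
play_rows(targets=[0,0,0,0,0,0,0,0,0,0,0,0,0,0,0,0,0,0,0,0,0,0,0,0,0,0,0,0,0,0])

```text
clock: 9.93
tcp_pos: [0.5154, -0.1369, 0.2291]
eef_rot: [[0.913, -0.409, -0.001], [-0.409, -0.913, 0.001], [-0.001, -0.001, -1.0]]
wrist_force: [0.5, 0.6, -0.0]
finger_gap: 0.043
finger_force: 0.0
```

```bash
python3 - <<'E'
from h import *
from plant import *
d={}
for n in("top","side"):
    d[n]=capture(n)
pickle.dump(d,open("c4.pkl","wb"))
a=d["top"]["image"][190:340,230:430,::-1];b=d["side"]["image"][180:330,240:440,::-1]
cv2.imwrite("pics/crop4.png",cv2.resize(np.hstack([a,b]),(800,300),interpolation=cv2.INTER_CUBIC))
E
```

```text
(no output)
```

View pics/crop4.png

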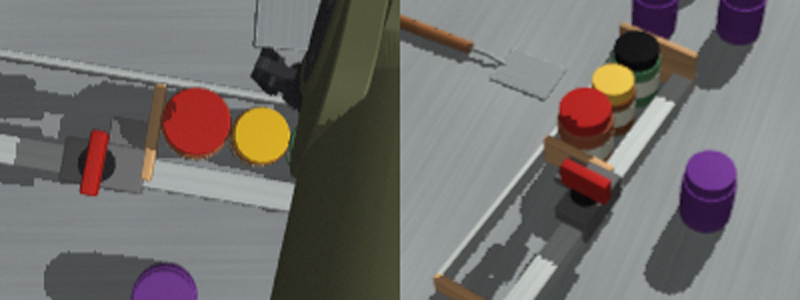

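The stop, the jars and the knob look right: red lid (197,121), yellow (262,135), paddle (155,130), jars upright in the side view. The bar seems to lie at about -11° rather than the tool's -24°, so I'll measure its angle.

```bash
python3 - <<'E'
from h import *
d=pickle.load(open("c4.pkl","rb"))
for n,r in(("top",(250,290,265,290)),("side",(255,285,318,347))):
    c=d[n];im=c["image"].astype(int);m=(im[...,0]>90)&(im[...,1]<70)&(im[...,2]<70)
    k=np.zeros_like(m);k[r[0]:r[1],r[2]:r[3]]=1
    ys,xs=np.where(m&k);(ct,sz,an)=cv2.minAreaRect(np.c_[xs,ys].astype(np.float32))
    b=cv2.boxPoints((ct,sz,an));i=np.argmax([np.linalg.norm(b[0]-b[1]),np.linalg.norm(b[1]-b[2])])
    a,e=(b[i],b[i+1]);A=onz(c,a,.103);E=onz(c,e,.103)
    print(n,ct,sz,np.degrees(np.arctan2(*(A-E)[[1,0]])),onz(c,ct,.095))
E
python3 g.py 0.4752 0.064 0.16 -12
```

```text
top (277.0961608886719, 271.0192565917969) (9.21745777130127, 32.947513580322266) 168.69620281768823 [0.47754205 0.06720224 0.095     ]
side (332.5434265136719, 266.4175720214844) (27.246170043945312, 5.542383193969727) -11.781545047416811 [0.47619163 0.06217639 0.095     ]
t 10.0333 p [ 0.5156 -0.1372  0.2293] xaz -24.12746413233281 gap 0.042806649918692465 q [ 0.0888  0.368   0.1791  1.7479 -0.0751  1.0326 -1.6972] F [-0.2063 -0.3601 -0.6931] M [-0.0439 -0.0147  0.0087]
shift [-0.2382 -0.3343  0.1387] turn [-0.0002  0.0001 -0.1347]
```

The bar lies at -11.5° although the tool went to -23.5°. Either the fingers twisted against the stop or the knob isn't fully tight, so I regrip and test it.

Call:
play_rows(targets=[-0.05,-0.07,0,0,0,-0.03,-0.1,-0.14,0,0,0,-0.06,-0.15,-0.21,0,0,0,-0.1,-0.2,-0.28,0,0,0,-0.139,-0.234,-0.336,0.05,0,0,-0.139])

```text
clock: 10.45
tcp_pos: [0.4793, 0.0631, 0.2096]
eef_rot: [[0.98, -0.197, 0.007], [-0.197, -0.98, 0.002], [0.006, -0.003, -1.0]]
wrist_force: [1.5, -0.1, 0.0]
finger_gap: 0.0431
finger_force: 0.0
```

Call:
play_rows(targets=[0,0,0,0,0,0,0,0,0,0,0,0,0,0,0,0,0,0,0,0,0,0,0,0,0,0,0,0,0,0])

```text
clock: 10.87
tcp_pos: [0.4788, 0.0581, 0.2068]
eef_rot: [[0.979, -0.206, 0.001], [-0.206, -0.979, -0.0], [0.001, 0.0, -1.0]]
wrist_force: [0.7, 0.1, -1.1]
finger_gap: 0.0427
finger_force: 0.0
```

```bash
python3 g.py 0.477 0.065 0.075 -11.5
```

```text
t 10.8667 p [0.4788 0.0581 0.2068] xaz -11.868882050586194 gap 0.04268726859942585 q [-0.222   0.3091  0.0669  1.9047 -0.0248  0.9278 -1.9213] F [ 0.6942  0.0572 -1.1219] M [-0.0191  0.0102  0.0104]
shift [-0.0065 -0.0128  0.2637] turn [ 0.0001 -0.0006 -0.0041]
```

Call:
play_rows(targets=[-0.007,-0.013,0.07,0,0,-0.004,-0.007,-0.013,0.14,0,0,-0.004,-0.007,-0.013,0.2,0,0,-0.004,-0.007,-0.013,0.24,0,0,-0.004,-0.007,-0.013,0.26,0,0,-0.004])

```text
clock: 11.28
tcp_pos: [0.4752, 0.0651, 0.0741]
eef_rot: [[0.98, -0.199, -0.003], [-0.199, -0.98, -0.001], [-0.003, 0.001, -1.0]]
wrist_force: [-0.2, -0.2, 0.4]
finger_gap: 0.0427
finger_force: 0.0
```

Call:
play_rows(targets=[0,0,0,0,0,0,0,0,0,0,0,0,0,0,0,0,0,0,0,0,0,0,0,0,0,0,0,0,0,0], grip=0)

```text
clock: 11.7
tcp_pos: [0.4767, 0.0671, 0.0768]
eef_rot: [[0.98, -0.197, 0.001], [-0.197, -0.98, 0.001], [0.001, -0.001, -1.0]]
wrist_force: [2.4, 5.0, -9.5]
finger_gap: 0.0148
finger_force: 59.5
```

```bash
python3 g.py
```

```text
t 11.7 p [0.4767 0.0671 0.0768] xaz -11.352999659977971 gap 0.014799056430706352 q [-0.2218  0.4871  0.0454  2.0727 -0.0399  0.5813 -1.9173] F [ 2.3633  5.0438 -9.5468] M [ 0.7997 -0.3253  0.0428]
```

Call:
play_rows(targets=[0,0,0,0,0,0.01,0,0,0,0,0,0.02,0,0,0,0,0,0.03,0,0,0,0,0,0.04,0,0,0,0,0,0.04])

```text
clock: 12.12
tcp_pos: [0.4768, 0.0672, 0.0769]
eef_rot: [[0.966, -0.257, 0.001], [-0.257, -0.966, 0.0], [0.001, -0.001, -1.0]]
wrist_force: [2.2, 4.2, -7.7]
finger_gap: 0.0152
finger_force: 61.3
```

```bash
python3 g.py
```

```text
t 12.1167 p [0.4768 0.0672 0.0769] xaz -14.88309083018139 gap 0.015238225913195605 q [-0.2354  0.4877  0.0643  2.0728 -0.0553  0.5813 -1.963 ] F [ 2.1968  4.2257 -7.6901] M [ 0.8559 -0.3738  0.9874]
```

From -11.4° the moment climbs at once to 1 N m (about 0.3 N m per degree), the same slope as before. The knob is at its firm stop, so I release and retreat.

Call:
play_rows(targets=[0,0,0,0,0,0,0,0,0,0,0,0,0,0,0,0,0,0,0,0,0,0,0,0,0,0,0,0,0,0], grip=0.5)

```text
clock: 12.53
tcp_pos: [0.4764, 0.066, 0.0768]
eef_rot: [[0.966, -0.259, 0.001], [-0.259, -0.966, -0.0], [0.001, 0.0, -1.0]]
wrist_force: [-0.1, 0.2, 0.4]
finger_gap: 0.0426
finger_force: 0.0
```

Call:
play_rows(targets=[0,0,-0.02,0,0,0,0,0,-0.06,0,0,0,0,0,-0.12,0,0,0,0,0,-0.19,0,0,0,0,0,-0.26,0,0,0])

```text
clock: 12.95
tcp_pos: [0.4756, 0.066, 0.2077]
eef_rot: [[0.966, -0.259, -0.001], [-0.259, -0.966, -0.0], [-0.001, 0.001, -1.0]]
wrist_force: [0.8, -0.1, 0.9]
finger_gap: 0.0425
finger_force: 0.0
```

Call:
play_rows(targets=[0.05,0.07,-0.02,0,0,0,0.1,0.14,-0.03,0,0,0,0.15,0.21,-0.04,0,0,0,0.2,0.28,-0.05,0,0,0,0.2,0.28,-0.05,0,0,0])

```text
clock: 13.37
tcp_pos: [0.5379, -0.1032, 0.2325]
eef_rot: [[0.964, -0.267, 0.003], [-0.267, -0.964, -0.005], [0.004, 0.004, -1.0]]
wrist_force: [0.1, -1.0, -0.3]
finger_gap: 0.0425
finger_force: 0.0
```

Call:
play_rows(targets=[0,0,0,0,0,0,0,0,0,0,0,0,0,0,0,0,0,0,0,0,0,0,0,0,0,0,0,0,0,0])

```text
clock: 13.78
tcp_pos: [0.5364, -0.0932, 0.2314]
eef_rot: [[0.967, -0.256, -0.0], [-0.256, -0.967, 0.001], [-0.0, -0.0, -1.0]]
wrist_force: [0.0, 0.3, 0.2]
finger_gap: 0.0425
finger_force: 0.0
```

```bash
python3 - <<'E'
from h import *
from plant import *
d={}
for n in("top","side"):
    d[n]=capture(n)
a=d["top"]["image"][190:340,230:430,::-1];b=d["side"]["image"][180:330,240:440,::-1]
cv2.imwrite("pics/crop5.png",cv2.resize(np.hstack([a,b]),(800,300),interpolation=cv2.INTER_CUBIC))
E
```

```text
(no output)
```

View pics/crop5.png

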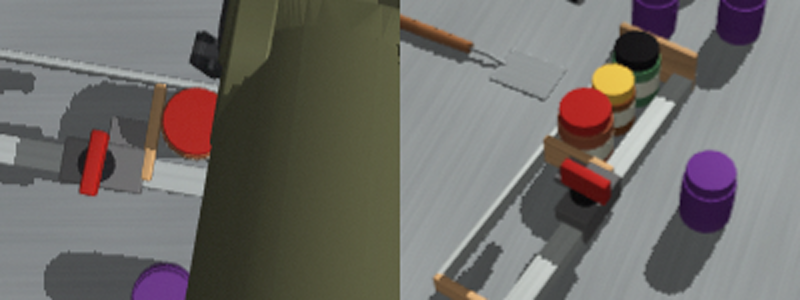

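The knob bar is unchanged (94,163). The three jars stand tight and upright between the paddle (155,130) and the end plate, and the arm is clear. Handing in.

```bash
python3 -c "
from plant import *
print(finish_job())"
```

```text
the job is handed in; nothing more can be done
None
```

I pushed the jars into a tight, upright row against the wooden end and turned the red knob clockwise to its firm stop. A second grip confirmed it was tight, and I handed the job in at about 14 s; the hand-in returned no verdict.

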